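Hold the balcony shutter key switch turned

ROBOT

A 6-joint arm with a two-finger parallel gripper is mounted at the origin on the work surface. World frame = base frame: x ahead of the robot, y to its left, z up, the work surface at z = 0. Lengths are in m, angles in degrees, forces in N, time in s.
With the tool pointing down it reaches from about 0.3 to 0.75 m from the base axis. Payload 8.5 kg.
Tool frame: the origin (TCP) lies midway between the tips of the shut fingers; the grasp point (between the pads) lies 19 mm behind it; z points along the fingers, y is the line along which they close (so a half turn about z gives the same grasp; the last joint's range is limited). The gripper opens to 85 mm and grips with 20 to 120 N. Pads are 22 mm wide; open, the fingers measure 114 mm over their backs; the gripper's body (76 mm by 85 mm) begins 54 mm behind the grasp point. The pads swing forward as they close: fully open they stand 13 mm farther back than shut.
Start: joints at [58.883, 21.807, 74.336, -0, 83.858, -12.336], TCP at [0.177, 0.521, 0.231] pointing down, gripper open.
Joint ranges: [-178.18, 178.18], [-50.72, 133.34], [12.68, 142.11], [-81.47, 261.47], [9.98, 163.14], [-165.26, 165.26]. Speed limits (degrees/s): [136.94, 136.94, 180, 180, 180, 180].

INTERFACE

Orientations are given as a 3x3 rotation matrix whose columns are the frame's x, y, z axes.
In Python, from rig import env, get_image, close_job gives the robot as it stands.
- The arm moves only by the tool step_arm, never from a script. Its argument "targets" is a list of rows, each a list of 2 entries, a list of its own where there are three numbers: the shift along the tool's x, y, z as a fraction of full scale, then the turn, a rotation vector about the tool's x, y, z as a fraction of full scale. In form: [[[x, y, z], [wx, wy, wz]], ...]. A call has 1 to 10 rows; each row is the pose to reach, as a shift and turn from the pose commanded when the call began, along the tool's axes at that moment; what a row does not reach only later rows make up. Full scale, the value 1, is 0.3 m for a shift and 45 degrees for a turn. A row lasts 1/12 s, in which the tool goes at most 41.7 mm and 7.16 degrees, less where a joint would pass 70% of its speed; a pose out of reach is approached as far as the arm can. A call with a number of a shift or a turn outside -1 to 1 is refused whole. A call with a gripper value outside its range is refused whole. "jaw" is the finger opening in mm, from 0 to 85.4, set as the call begins (left out, the last holds). The fingers move at their own pace and stop on an object; "grip_force" is the grip in N (left out, the last holds). Time passes only in rows, so rows that repeat a pose let the fingers close. It gives the time, the measured TCP pose, the force, the opening and the grip force at its end, in the units of the state.
- env.observe(): the state, without advancing time (a new reading comes with each control period).
- get_image(name): name is "side" or "top" or "wrist"; returns a dict with "img" (480x640x3 uint8, red, green, blue), "z_map" (480x640 float32, m along the optical axis (not along the pixel's ray), 0 where there is no reading), "intrinsics" (3x3 intrinsics, pixels), "rvec" (rotation vector, rad) and "tvec" (3), from world to camera coordinates, as OpenCV has them. Camera axes: x right, y down, z forward; pixel columns grow to the right and rows downward; lengths in m; the calibration is good to about 2 mm. The wrist camera is an equidistant fisheye: a pixel r from the principal point sees the ray r / f radians off the axis. A picture is of the moment at which its call begins.
- close_job(): hands the job in; it is judged then, once.
The state is a dict: "time_s": time; "q": joint angles; "qvel": joint speeds; "joint_efforts": joint torques, N m; "position": TCP position; "tool_rot": TCP orientation; "ft_force": force on the tool from outside, world axes, zero at the start; "wrist_torque": the same for the moment, N m; "grip_width": finger opening in m; "gripper_force": force on a finger pad.
Only numpy, scipy, OpenCV 4.12 (cv2) and the standard library are available. Lean on these libraries where they do the work, as an engineer would, in place of code of your own. Each camera call takes 0.05 s, during which the arm holds its last target. There are 200 camera calls.

TASK

Lift the blue-headed shutter key straight up out of the key stand on the freely spinning lazy Susan, push it fully home into the keyway of the white shutter switch box, wiggling it past the sticky pins, and turn it a quarter turn clockwise (seen from above) to its stop. The switch springs back and the shutter runs only while the key is held, so finish still gripping the key, fully home and turned. Leave the orange key in its slot, and do not disturb the remotes, coaster and vase in the tray.

Things in the scene. Friction and masses are not known exactly. Their poses are not given: they have to be found in the camera images.
- blue_key: Loose shutter key standing upright, 73 mm long, 35 g. Origin at its tip (lower end), z up to the head; x is the wide, y the thin direction of bit and head. From the tip up: steel bit 12 (x) x 6 (y) mm with rounded nose to 16 mm; 6 mm round shank to 36 mm; 16 mm dark collar to 39 mm; blue plastic head to 73 mm. Works the same turned half round about z.
- blue_key_head (a point): Middle of the blue key's head, 56 mm above its tip, axes as the key's. The head is a flat block 26 (x) x 10 (y) x 34 (z) mm: pinch it from above across its 10 mm thickness.
- orange_key: The same key with an orange head, for something else, in the other slot of the stand; origin at its tip. It stays in its slot.
- turntable: Lazy Susan, 220 mm wooden disc, top 24 mm above the sideboard; origin on its axis at sideboard height, z up. Turns freely about z and yields to any sideways push. Along its x across the middle stands a white key stand 170 x 34 mm, top at 64 mm, with a 14 (x) x 8 mm slot at x = +60 and at x = -60 mm. A key hangs in each by its collar, tip 28 mm above the sideboard: lift 40 mm to free it.
- switch_box: Shutter key switch: fixed white box with grey top, 110 (x) x 90 (y) x 62 (z) mm, origin at the centre of its underside, z up. A 42 mm steel ring marks the keyway in the middle of its top; red dot at +x and green dot at -y, 30 mm from the keyway.
- keyway (a point): Centre of the keyway's mouth on the box's top, axes as the box's. A vertical slot 14 (x) x 8 (y) mm, chamfered 1.5 mm: the key goes in wide side along x, either way round. Two sticky pins 7 and 12 mm down reach 2.5 mm in from the long sides: push about 10 N, with small twists. Home, the collar sits on the top, tip 36 mm down; it turns only within 4 mm of that.
- cylinder (a joint): Angle of the sprung lock cylinder, rad: 0 at the start (white pointer at the red dot, in line with the keyway), grows clockwise seen from above to a stop at 1.5 (pointer at the green dot). A spring returns it to 0: 0.015 N m at 0, 0.06 N m at the stop. The key has some 0.25 rad of play in it.
- tray: Woven-look brown tray, fixed, 280 (x) x 240 (y) mm, 25 mm high, floor 5 mm thick, origin at the centre of its underside; the beige heater remote is held in a steel clip along its -y edge. Leave alone.
- navy_remote: Navy remote 150 x 42 x 17 mm lying loose in the tray, origin at the centre of its underside.
- coaster: Brushed aluminium coaster, 90 mm diameter, 5 mm thick, loose in the tray.
- vase: White ceramic thimble vase, 40 mm diameter, 50 mm tall, loose in the tray, origin at the centre of its foot.

How it is judged (in metres and radians):
On the way, in this order (a step that is already met when the one before it is completed fails the run):
1. the blue key is lifted clear of the stand in the gripper (height (world z) of blue_key above 0.066 m and contact force between the fingers and blue_key above 1 N), for 0.1 s.
2. the key is fully home in the keyway, cylinder not yet turned (z of blue_key in the frame of keyway below -0.032 m and horizontal distance between blue_key and keyway below 0.004 m and angle between blue_key's own z axis and vertical below 0.12 rad and value of joint cylinder below 0.35 rad), for 0.05 s.
At the end, for the whole second after the job is handed in: For the last second the fingers grip the still blue key, home within 4 mm, within 4 mm of centre, upright within 0.12 rad, with the cylinder beyond 1.2 rad; the orange key stands in its slot; navy remote, coaster and vase are within 30 mm of their starts (value of joint cylinder above 1.2 rad and z of blue_key in the frame of keyway below -0.032 m and horizontal distance between blue_key and keyway below 0.004 m and angle between blue_key's own z axis and vertical below 0.12 rad and contact force between the fingers and blue_key above 1 N and linear speed of blue_key below 0.03 m/s and height (world z) of orange_key between 0.02 and 0.036 m and horizontal distance between orange_key and turntable below 0.066 m and angle between orange_key's own z axis and vertical below 0.2 rad and distance of each of navy_remote, coaster, vase from where it was at the start of the episode below 0.03 m); the arm keeps its last pose, push and grip.
It fails at once if the orange key is pulled out of its slot (height (world z) of orange_key above 0.048 m).
It fails at once if a thing in the tray is pushed more than 30 mm (distance of any of navy_remote, coaster, vase from where it was at the start of the episode above 0.03 m).
It fails at once if the vase is tipped (angle between vase's own z axis and vertical above 0.5 rad).
It also fails if it takes over 51 s, if anything falls off the work surface, if the arm or the gripper's body presses on something with over 40 N, if the wrist force passes 120 N, or if a joint passes its speed limit or range.

## Working session

There is one attempt and no reset: what is moved stays moved. The work goes in short steps, Python scripts to look and compute and a tool call to move; the robot and the scene stay as the last step left them, time stands still between calls to the robot, and variables do not carry over. Pictures are saved under pics/ and viewed, at most 10 in all, crops included, and the job is handed in when it is done.

Besides the shell and the picture viewer there is one more tool, called after "Request:" by a JSON object that holds its "op" and its "data". step_arm: Moves the arm, as the interface text tells. Its arguments: {"type":"object","properties":{"targets":{"type":"array","items":{"type":"array"}},"jaw":{"type":"number"},"grip_force":{"type":"number"}},"required":["targets"]}

```bash
ls; mkdir -p pics; cat > h.py <<'E'
import numpy as np, cv2
from rig import env, get_image
def shot(n,f=None):
    d=get_image(n)
    if f: cv2.imwrite('pics/'+f,d['img'][:,:,::-1])
    R=cv2.Rodrigues(np.array(d['rvec'],float))[0]; d['R']=R; d['t']=np.array(d['tvec'],float).ravel()
    return d
def ray(d,u,v,fish=False):
    K=d['intrinsics']; x=(u-K[0][2])/K[0][0]; y=(v-K[1][2])/K[1][1]
    if fish:
        r=np.hypot(x,y); s=np.sin(r)/max(r,1e-9); c=np.array([x*s,y*s,np.cos(r)])
    else: c=np.array([x,y,1.])
    return -d['R'].T@d['t'], d['R'].T@c
def atz(d,u,v,z,fish=False):
    o,r=ray(d,u,v,fish); return o+r*(z-o[2])/r[2]
def pt(d,u,v):
    o,r=ray(d,u,v); return o+r*d['z_map'][int(v),int(u)]
E
python3 - <<'E'
from h import *
import pickle
T=shot('top','top0.png');W=shot('wrist','wrist0.png');S=shot('side','side0.png')
pickle.dump((T,W,S),open('s0.pkl','wb'))
for d in(T,W,S): print(d['intrinsics'],-d['R'].T@d['t'],d['R'][2])
print(env.observe())
E
```

```text
pics
[[462.68929139   0.         321.86229758]
 [  0.         462.68929139 243.42701626]
 [  0.           0.           1.        ]] [ 0.35143907 -0.06727377  1.01519557] [ 0.16960543  0.00706884 -0.9854867 ]
[[371.64829954   0.         323.96694427]
 [  0.         371.64829954 239.18187939]
 [  0.           0.           1.        ]] [0.10988978 0.54329956 0.37360495] [ 0.26277504 -0.09102277 -0.96055408]
[[450.32202144   0.         313.18861658]
 [  0.         450.32202144 240.047339  ]
 [  0.           0.           1.        ]] [ 0.30107014 -0.68077627  0.64981972] [ 0.26388662  0.71957925 -0.64231577]
{'time_s': 0.15, 'q': array([ 5.88829378e+01,  2.18312611e+01,  7.43712674e+01, -1.18703687e-03,
        8.38574899e+01, -1.23369387e+01]), 'qvel': array([-0.0052974 , -0.07228011, -0.09727568, -0.0590637 , -0.10507005,
       -0.06030175]), 'joint_efforts': array([ 2.05567114e-03, -4.48628712e+01, -2.31344658e+01, -1.60897193e-04,
        3.83622159e-03, -6.70920190e-05]), 'position': array([0.17696894, 0.52052291, 0.23088235]), 'tool_rot': array([[-9.46761665e-01,  3.21934894e-01, -5.23710254e-04],
       [ 3.21935256e-01,  9.46761252e-01, -9.07439349e-04],
       [ 2.03692185e-04, -1.02772958e-03, -9.99999451e-01]]), 'ft_force': array([-0.47560318, -0.56632934, -0.19110826]), 'wrist_torque': array([ 0.00794934,  0.00499805, -0.06633323]), 'gripper_force': 0.0, 'grip_width': 0.08525699692161244}
```

View pics/top0.png

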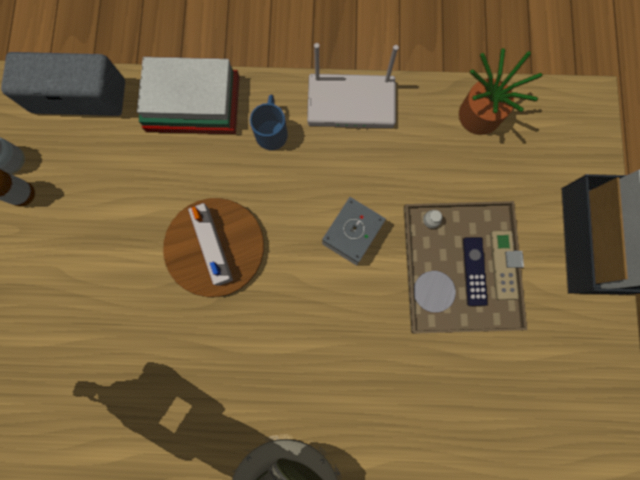

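View pics/side0.png

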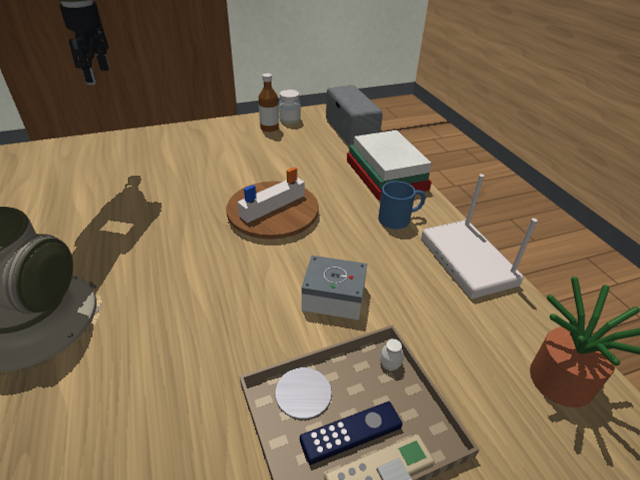

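The top view shows the blue key near (215,268), orange near (197,213), the keyway near (354,229), the red dot near (361,216) and green near (366,236). The side view agrees. I'll enlarge the key and box areas next.

```bash
python3 - <<'E'
from h import *
import pickle
T,W,S=pickle.load(open('s0.pkl','rb'))
a=T['img'][195:285,180:270]; b=T['img'][190:270,315:395]
f=lambda c:cv2.resize(c,(400,400),interpolation=cv2.INTER_CUBIC)
s=S['img'][160:240,220:320]; s2=S['img'][250:320,295:380]
out=np.vstack([np.hstack([f(a),f(b)])]);cv2.imwrite('pics/c0.png',out[:,:,::-1])
def seg(d,m,z):
    v,u=np.nonzero(m); 
    return len(u),u.mean(),v.mean(),atz(d,u.mean(),v.mean(),z)
for n,d in(('T',T),('S',S)):
    h=cv2.cvtColor(d['img'],cv2.COLOR_RGB2HSV);H,Sa,V=[h[...,i].astype(int) for i in range(3)]
    roi=np.zeros(H.shape,bool)
    if n=='T': roi[195:300,165:265]=1
    else: roi[165:215,230:305]=1
    print(n,'blue',seg(d,roi&(H>105)&(H<130)&(Sa>130),.101))
    # orange is confounded w/ wood: bright saturated
    print(n,'orange',seg(d,roi&(H<14)&(Sa>200)&(V>120),.101))
    roi[:]=0
    if n=='T': roi[195:265,320:392]=1
    else: roi[255:295,303:370]=1
    print('red',seg(d,roi&((H<8)|(H>172))&(Sa>130),.062)); print('green',seg(d,roi&(H>45)&(H<80)&(Sa>110),.062))
print('keyway',atz(T,354,229,.062),pt(T,345,235))
E
```

```text
T blue (65, np.float64(214.64615384615385), np.float64(268.2153846153846), array([0.45292202, 0.15091685, 0.101     ]))
T orange (12, np.float64(194.75), np.float64(212.0), array([0.566372  , 0.19903665, 0.101     ]))
red (7, np.float64(361.0), np.float64(216.71428571428572), array([ 0.57496412, -0.1414252 ,  0.062     ]))
green (6, np.float64(365.8333333333333), np.float64(235.83333333333334), array([ 0.53417164, -0.15210922,  0.062     ]))
S blue (148, np.float64(249.52702702702703), np.float64(193.1418918918919), array([0.44807652, 0.12547251, 0.101     ]))
S orange (5, np.float64(291.4), np.float64(169.2), array([0.56329498, 0.19259717, 0.101     ]))
red (10, np.float64(350.8), np.float64(277.0), array([ 0.57360366, -0.144659  ,  0.062     ]))
green (9, np.float64(332.3333333333333), np.float64(285.8888888888889), array([ 0.53277393, -0.15522301,  0.062     ]))
keyway [ 0.54810026 -0.12708449  0.062     ] [ 0.53450939 -0.10837801  0.063238  ]
```

View pics/c0.png

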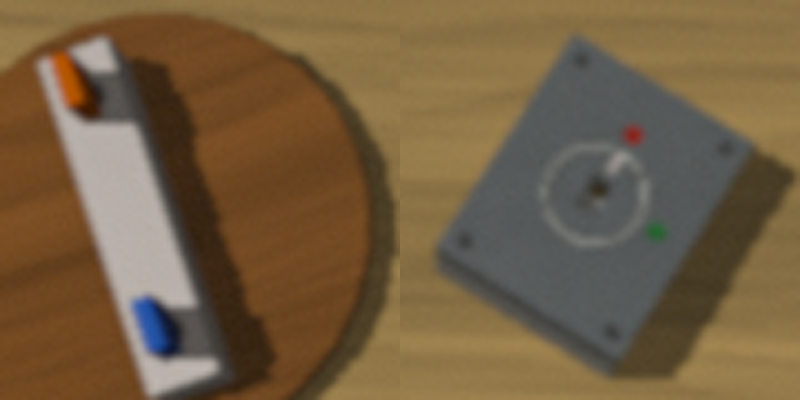

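```bash
cat >> h.py <<'E'
def delta(xyz,yaw):
    "shift & turn in tool frame fractions: to TCP xyz, pointing down with tool x at world yaw(deg)"
    from scipy.spatial.transform import Rotation as Ro
    s=env.observe(); R=np.array(s['tool_rot']); a=np.radians(yaw)
    G=np.array([[np.cos(a),np.sin(a),0],[np.sin(a),-np.cos(a),0],[0,0,-1]])
    print('now',s['time_s'],s['position'],'yaw',np.degrees(np.arctan2(R[1,0],R[0,0])),'q',np.round(s['q'],1),'F',np.round(s['ft_force'],1),'Tq',np.round(s['wrist_torque'],2),'w',s['grip_width'],s['gripper_force'])
    print('shift',np.round(R.T@(np.array(xyz)-s['position'])/.3,4),'turn',np.round(Ro.from_matrix(R.T@G).as_rotvec(degrees=True)/45,4))
E
python3 - <<'E'
from h import *
import pickle
T,W,S=pickle.load(open('s0.pkl','rb'))
c=[atz(T,180+x/4.444-.5+.1,195+y/4.444-.4,.064) for x,y in((35,62),(110,35),(232,372),(150,400))]
for p in c: print(p)
m=lambda i,j:(c[i]+c[j])/2
print('w,l',np.linalg.norm(c[0]-c[1]),np.linalg.norm(m(0,1)-m(2,3)))
d=m(0,1)-m(2,3); yaw=np.degrees(np.arctan2(d[1],d[0])); C=sum(c)/4; u=d/np.linalg.norm(d)
print(C,yaw,'blue',C-.06*u,'orange',C+.06*u)
B=C-.06*u
delta([B[0],B[1],.2],yaw+180)
E
```

```text
[0.58212534 0.22576322 0.064     ]
[0.59632242 0.19100164 0.064     ]
[0.43713242 0.12298181 0.064     ]
[0.42312175 0.16012476 0.064     ]
w,l 0.037548965818611994 0.17256281328954484
[0.50967548 0.17496786 0.064     ] 22.78500617674826 blue [0.45435761 0.1517314  0.064     ] orange [0.56499335 0.19820432 0.064     ]
now 0.15 [0.17696894 0.52052291 0.23088235] yaw 161.21999821390622 q [ 58.9  21.8  74.4  -0.   83.9 -12.3] F [-0.5 -0.6 -0.2] Tq [ 0.01  0.   -0.07] w 0.08525699692161244 0.0
shift [-1.2712 -0.8661  0.1036] turn [-1.200e-03 -7.000e-04 -9.237e-01]
```

Request:
{"op": "step_arm", "data": {"targets": [[[-0.12,-0.08,0],[0,0,-0.1]],[[-0.24,-0.16,0],[0,0,-0.25]],[[-0.36,-0.24,0],[0,0,-0.4]],[[-0.48,-0.32,0],[0,0,-0.55]],[[-0.6,-0.4,0.0],[0,0,-0.7]],[[-0.7,-0.48,0],[0,0,-0.85]],[[-0.8,-0.55,0],[0,0,-0.924]],[[-0.9,-0.62,0],[0,0,-0.924]],[[-1,-0.68,0.05],[0,0,-0.924]],[[-1,-0.68,0.1],[0,0,-0.924]]], "jaw": 50}}

```text
time_s: 0.98
position: [0.3984, 0.2282, 0.2025]
tool_rot: [[-0.923, -0.385, 0.005], [-0.385, 0.923, 0.0], [-0.005, -0.001, -1.0]]
ft_force: [-0.6, 1.1, -0.6]
grip_width: 0.0504
gripper_force: 0.0
```

```bash
python3 - <<'E'
from h import *
delta([.4544,.1517,.2],202.8)
E
```

```text
now 0.9833 [0.39841962 0.22821516 0.20248253] yaw -157.34470983099013 q [ 15.   14.1  91.   -0.   74.6 -97.6] F [-0.6  1.1 -0.6] Tq [ 0.08 -0.05  0.  ] w 0.05036609659900251 0.0
shift [-0.0739 -0.3072  0.0091] turn [-0.0018  0.0059 -0.0032]
```

Request:
{"op": "step_arm", "data": {"targets": [[[-0.03,-0.12,0.01],[0,0.006,0]],[[-0.06,-0.24,0.01],[0,0.006,0]],[[-0.074,-0.307,0.01],[0,0.006,0]],[[-0.074,-0.307,0.01],[0,0.006,0]],[[-0.074,-0.307,0.01],[0,0.006,0]]]}}

```text
time_s: 1.4
position: [0.4517, 0.154, 0.198]
tool_rot: [[-0.923, -0.386, -0.005], [-0.386, 0.923, -0.002], [0.005, 0.0, -1.0]]
ft_force: [-0.4, 0.4, -0.5]
grip_width: 0.0497
gripper_force: 0.0
```

```bash
python3 - <<'E'
from h import *
import pickle
W=shot('wrist','w1.png');T=shot('top'); pickle.dump((W,T),open('s1.pkl','wb'))
delta([.4544,.1517,.2],202.8)
E
```

```text
now 1.5 [0.45099233 0.15520125 0.19821315] yaw -157.17880437834498 q [ 4.80e+00  1.63e+01  8.86e+01 -1.00e-01  7.54e+01 -1.08e+02] F [ 0.3 -0.6 -0.1] Tq [ 0.01 -0.    0.07] w 0.04971445990172938 0.0
shift [-0.0059 -0.0152 -0.006 ] turn [ 0.0005 -0.0066  0.0005]
```

View pics/w1.png

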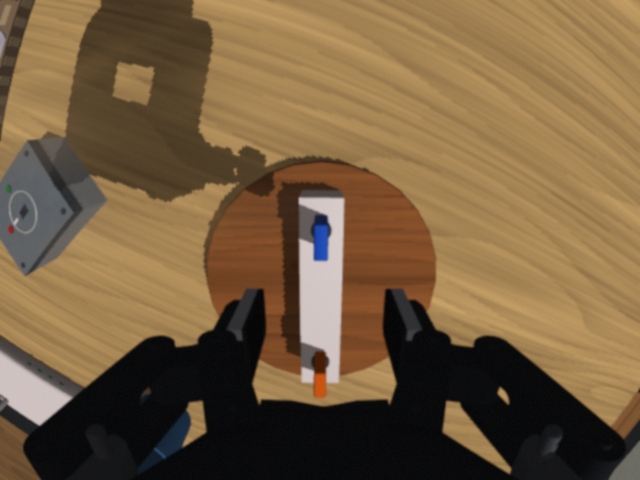

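The wrist view shows the stand upright in the image: far corners (299,192) and (344,192), near end about y=382, blue head at (321,240), orange head at (320,375). The fingers are at x=264 and x=385.

```bash
python3 - <<'E'
from h import *
import pickle
W,T=pickle.load(open('s1.pkl','rb'))
print('cam',-W['R'].T@W['t'])
P=lambda u,v,z:atz(W,u,v,z,True)
a,b,c,d=P(299,191.5,.064),P(344,191.5,.064),P(301,382,.064),P(340,382,.064)
for p in(a,b,c,d):print(p)
u=(c+d-a-b);print('yaw',np.degrees(np.arctan2(u[1],u[0])),'len',np.linalg.norm(u)/2,np.linalg.norm(a-b));u/=np.linalg.norm(u)
print('C',(a+b+c+d)/4,'blue from far end',(a+b)/2+.025*u)
h=cv2.cvtColor(W['img'],cv2.COLOR_RGB2HSV).astype(int);m=(h[...,0]>105)&(h[...,0]<130)&(h[...,1]>130);m[:,:290]=0;m[:,350:]=0;m[:200]=0;m[280:]=0
v,uu=np.nonzero(m);print('bbox',uu.min(),uu.max(),v.min(),v.max())
br=h[...,2]
for r in range(v.min(),v.max()+1,3): print(r,br[r,320],np.nonzero(m[r])[0][[0,-1]])
for vv in (v.max()+.5,v.min()-.5): print('at .101',P((uu.min()+uu.max())/2,vv,.101))
print(W['z_map'][v.min():v.max()+1:3,321])
E
```

```text
cam [0.38707237 0.12677431 0.3412322 ]
[0.43244993 0.125597   0.064     ]
[0.41944021 0.1568905  0.064     ]
[0.59439184 0.19045777 0.064     ]
[0.58047259 0.22365954 0.064     ]
yaw 22.1736038334593 len 0.17438377095818552 0.03389005225407922
C [0.50668864 0.1741512  0.064     ] blue from far end [0.44909619 0.1506791  0.064     ]
bbox 313 328 216 259
216 61 [318 322]
219 58 [316 325]
222 61 [316 326]
225 127 [314 327]
228 175 [313 328]
231 176 [313 328]
234 176 [313 328]
237 176 [314 327]
240 177 [314 326]
243 177 [314 326]
246 178 [315 326]
249 178 [315 326]
252 179 [315 326]
255 180 [315 326]
258 178 [315 326]
at .101 [0.46423178 0.15660413 0.101     ]
at .101 [0.43585832 0.1448684  0.101     ]
[0.27091622 0.26441014 0.25424597 0.24759942 0.24533299 0.24728738
 0.24805671 0.24736534 0.24949935 0.25017297 0.25158724 0.2513875
 0.25175238 0.25229648 0.25427702]
```

```bash
python3 - <<'E'
from h import *
delta([.4528,.1517,.125],202.4)
E
```

```text
now 1.5 [0.45099233 0.15520125 0.19821315] yaw -157.17880437834498 q [ 4.80e+00  1.63e+01  8.86e+01 -1.00e-01  7.54e+01 -1.08e+02] F [ 0.3 -0.6 -0.1] Tq [ 0.01 -0.    0.07] w 0.04971445990172938 0.0
shift [-0.0023 -0.0132  0.244 ] turn [ 0.0005 -0.0066  0.0094]
```

Request:
{"op": "step_arm", "data": {"targets": [[[-0.001,-0.005,0.08],[0,-0.003,0.005]],[[-0.002,-0.013,0.16],[0,-0.006,0.009]],[[-0.002,-0.013,0.244],[0,-0.006,0.009]],[[-0.002,-0.013,0.244],[0,-0.006,0.009]],[[-0.002,-0.013,0.244],[0,-0.006,0.009]],[[-0.002,-0.013,0.244],[0,-0.006,0.009]]]}}

```text
time_s: 2.0
position: [0.4537, 0.1518, 0.1265]
tool_rot: [[-0.924, -0.382, 0.002], [-0.382, 0.924, 0.0], [-0.002, -0.001, -1.0]]
ft_force: [0.2, 0.0, 0.5]
grip_width: 0.0499
gripper_force: 0.0
```

```bash
python3 - <<'E'
from h import *
import pickle
W=shot('wrist','w2.png'); pickle.dump(W,open('s2.pkl','wb'))
delta([.4528,.1517,.069],202.4)
P=lambda u,v,z:atz(W,u,v,z,True)
h=cv2.cvtColor(W['img'],cv2.COLOR_RGB2HSV).astype(int);m=(h[...,0]>105)&(h[...,0]<130)&(h[...,1]>130)
m[:,:260]=0;m[:,390:]=0
k=(m&(h[...,2]>150)).astype(np.uint8)
n,l,st,ce=cv2.connectedComponentsWithStats(k);i=1+st[1:,4].argmax();print(st[i],ce[i])
print(cv2.minAreaRect(np.argwhere(l==i)[:,::-1].astype(np.float32)))
x,y,w,hh=st[i][:4];print(P(x+w/2-.5,y+hh/2-.5,.101),P(x+w/2-.5,y-.5,.101),P(x+w/2-.5,y+hh-.5,.101))
E
```

```text
now 2.05 [0.45389487 0.1517365  0.12667473] yaw -157.55336558143253 q [   4.3   21.1   95.     0.    63.7 -108.2] F [ 0.4 -0.  -0.9] Tq [0.01 0.04 0.  ] w 0.04997390733786644 0.0
shift [0.0039 0.0014 0.1922] turn [-0.001   0.0033  0.001 ]
[317 285  17  20 309] [324.99352751 295.16828479]
((325.0, 294.5), (19.0, 16.0), 90.0)
[0.45954191 0.15466851 0.101     ] [0.45452727 0.15259608 0.101     ] [0.46468278 0.15679338 0.101     ]
```

View pics/w2.png

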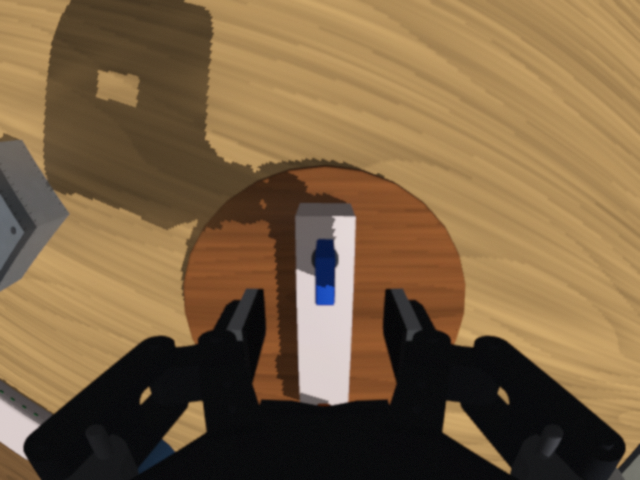

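The blue head is at (325,270), centred between the fingers at x=264 and 385. Its lit end gives a centre of (0.4527, 0.1518), which matches the estimate. Descending.

Request:
{"op": "step_arm", "data": {"targets": [[[0.002,0.001,0.06],[0,0.003,0]],[[0.004,0.001,0.12],[0,0.003,0]],[[0.004,0.001,0.16],[0,0.003,0]],[[0.004,0.001,0.19],[0,0.003,0]],[[0.004,0.001,0.19],[0,0.003,0]],[[0.004,0.001,0.19],[0,0.003,0]]]}}

```text
time_s: 2.55
position: [0.4525, 0.1511, 0.0688]
tool_rot: [[-0.925, -0.381, -0.001], [-0.381, 0.925, -0.001], [0.001, -0.0, -1.0]]
ft_force: [-0.3, -0.4, -0.1]
grip_width: 0.05
gripper_force: 0.0
```

Request:
{"op": "step_arm", "data": {"targets": [[[0,0,0],[0,0,0]],[[0,0,0],[0,0,0]],[[0,0,0],[0,0,0]],[[0,0,0],[0,0,0]],[[0,0,0],[0,0,0]],[[0,0,0],[0,0,0]],[[0,0,0],[0,0,0]],[[0,0,0],[0,0,0]]], "jaw": 0, "grip_force": 50}}

```text
time_s: 3.22
position: [0.4524, 0.151, 0.0687]
tool_rot: [[-0.925, -0.381, -0.001], [-0.381, 0.925, -0.001], [0.001, -0.0, -1.0]]
ft_force: [-1.7, -0.6, 5.7]
grip_width: 0.0096
gripper_force: 49.7
```

```bash
python3 - <<'E'
from h import *
delta([.4528,.1517,.125],202.4)
E
```

```text
now 3.2167 [0.45243013 0.15098544 0.06872627] yaw -157.60281594214914 q [ 4.200e+00  2.600e+01  9.920e+01 -1.000e-01  5.480e+01 -1.081e+02] F [-1.7 -0.6  5.7] Tq [-0.04  0.21  0.02] w 0.009638823824760206 49.71704185009003
shift [-0.0018  0.0016 -0.1876] turn [-0.0006 -0.0016 -0.0001]
```

Request:
{"op": "step_arm", "data": {"targets": [[[0,0,-0.04],[0,0,0]],[[0,0,-0.08],[0,0,0]],[[0,0,-0.12],[0,0,0]],[[0,0,-0.16],[0,0,0]],[[0,0,-0.2],[0,0,0]],[[0,0,-0.25],[0,0,0]],[[0,0,-0.3],[0,0,0]],[[0,0,-0.3],[0,0,0]],[[0,0,-0.3],[0,0,0]]]}}

```text
time_s: 3.97
position: [0.4524, 0.1511, 0.1582]
tool_rot: [[-0.925, -0.381, -0.001], [-0.381, 0.925, -0.001], [0.001, -0.0, -1.0]]
ft_force: [-0.1, 0.7, -0.7]
grip_width: 0.0095
gripper_force: 48.8
```

```bash
python3 - <<'E'
from h import *
import pickle
W=shot('wrist');S=shot('side');T=shot('top'); pickle.dump((W,S,T),open('s3.pkl','wb'))
f=lambda c,s:cv2.resize(c,s,interpolation=cv2.INTER_CUBIC)
cv2.imwrite('pics/c3.png',np.hstack([f(S['img'][110:220,200:330],(473,400)),f(W['img'][220:380,260:390],(325,400))])[:,:,::-1])
delta([.5488,-.1265,.16],150)
E
```

```text
now 4.1167 [0.45181455 0.1510368  0.15719165] yaw -157.60527471815772 q [   4.2   18.9   92.5   -0.    68.9 -108.1] F [ 0.6  0.6 -0.4] Tq [-0.07  0.02  0.03] w 0.00955553894259166 48.779075145721436
shift [ 0.0536 -0.9785 -0.0097] turn [-0.0017 -0.0051  1.1643]
```

View pics/c3.png

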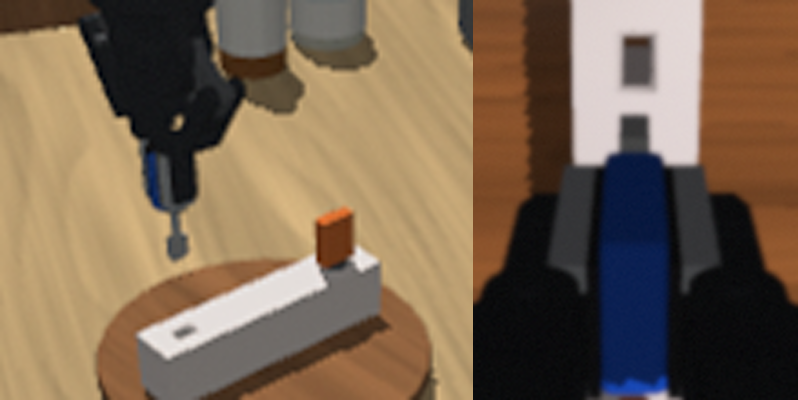

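The side crop shows the key hanging upright in the gripper with the orange key still in place. The wrist crop shows the empty slot at about pixel (326,245) and the bit below the head. Next I measure the in-hand offset.

```bash
python3 - <<'E'
from h import *
import pickle
W,S,T=pickle.load(open('s3.pkl','rb'))
p=atz(W,326,244.6,.064,True); print('slot',p)
R=np.array(env.observe()['tool_rot'])
tcp=np.array([.4524,.1510,.0687]); print('slot-tcp(grasp) tool',R.T@(p-tcp))
tcp2=env.observe()['position']
# project predicted key points (offset 0 in hand, tip 41mm below TCP) into side & wrist
def proj(d,P,fish=False):
    c=d['R']@P+d['t'];K=d['intrinsics']
    if fish:
        r=np.hypot(c[0],c[1]);th=np.arctan2(r,c[2]);x,y=c[:2]/r*th
    else:x,y=c[:2]/c[2]
    return K[0][0]*x+K[0][2],K[1][1]*y+K[1][2]
for n,o in(('tip',.041),('bit top',.025),('collarbot',.005)):
    P=tcp2+R@np.array([0,0,o]); print(n,P,'side',np.round(proj(S,P),1),'wrist',np.round(proj(W,P,True),1))
for dx in(-.006,.006):
    P=tcp2+R@np.array([dx,0,.041]);print('bit edge',dx,np.round(proj(S,P),1),np.round(proj(W,P,True),1))
for ox in(0,):
  for o in(.041,): pass
# side bit: crop->px
for x,y in((178,262),(178,235),(175,208),(167,246),(189,246)): print((x,y),200+x/3.638,110+y/3.636)
print('bit end wrist crop(620-650,115)->',260+(620-473)/2.5,260+(650-473)/2.5,220+115/2.5)
c=np.array([T['img'].shape]);
# refine keyway by ring: bright pixels within box top in T, S
for d,z in((T,'T'),(S,'S')):
    u,v=proj(d,np.array([.5488,-.1265,.062])); print(z,'pred keyway px',u,v)
E
```

```text
slot [0.45323834 0.15278784 0.064     ]
slot-tcp(grasp) tool [-0.0014753   0.00133113  0.00469476]
tip [0.45165259 0.15099351 0.116192  ] side [247.9 180.8] wrist [324.5 269.3]
bit top [0.45171579 0.1510104  0.13219186] side [247.4 174.4] wrist [324.6 281. ]
collarbot [0.4517948  0.15103152 0.1521917 ] side [246.7 166.4] wrist [324.6 298.4]
bit edge -0.006 [250.2 179.8] [324.6 279.7]
bit edge 0.006 [245.7 181.7] [324.5 258.7]
(178, 262) 248.92798240791643 182.05720572057206
(178, 235) 248.92798240791643 174.63146314631462
(175, 208) 248.10335349092907 167.2057205720572
(167, 246) 245.90434304562947 177.65676567656766
(189, 246) 251.95162177020342 177.65676567656766
bit end wrist crop(620-650,115)-> 318.8 330.8 266.0
T pred keyway px 353.72725836987735 228.66627494773354
S pred keyway px 334.7759101786573 273.4356441661633
```

Request:
{"op": "step_arm", "data": {"targets": [[[0,-0.08,0],[0,0,0.06]],[[0.01,-0.18,0],[0,0,0.18]],[[0.015,-0.3,0],[0,0,0.3]],[[0.02,-0.42,0],[0,0,0.42]],[[0.03,-0.54,0],[0,0,0.54]],[[0.04,-0.66,0],[0,0,0.66]],[[0.05,-0.78,0],[0,0,0.78]],[[0.05,-0.88,0],[0,0,0.88]],[[0.05,-0.95,0],[0,0,0.96]],[[0.05,-0.975,0],[0,0,1.0]]]}}

```text
time_s: 4.95
position: [0.5504, -0.1279, 0.1569]
tool_rot: [[-0.921, 0.39, -0.003], [0.39, 0.921, -0.001], [0.003, -0.002, -1.0]]
ft_force: [-1.3, -0.7, 0.2]
grip_width: 0.009
gripper_force: 48.9
```

Request:
{"op": "step_arm", "data": {"targets": [[[0,0,0],[0,0,0.1]],[[0,0,0],[0,0,0.164]],[[0,0,0],[0,0,0.164]],[[0,0,0],[0,0,0.164]]]}}

```text
time_s: 5.28
position: [0.5495, -0.1244, 0.1576]
tool_rot: [[-0.867, 0.498, -0.003], [0.498, 0.867, -0.0], [0.003, -0.002, -1.0]]
ft_force: [-0.2, 0.7, -1.1]
grip_width: 0.0095
gripper_force: 48.9
```

```bash
python3 - <<'E'
from h import *
import pickle
W=shot('wrist');S=shot('side');T=shot('top'); pickle.dump((W,S,T),open('s4.pkl','wb'))
delta([.5472,-.1256,.12],150)
f=lambda c,s:cv2.resize(c,s,interpolation=cv2.INTER_CUBIC)
cv2.imwrite('pics/c4.png',np.hstack([f(S['img'][190:300,280:400],(436,400)),f(W['img'][180:320,260:385],(357,400))])[:,:,::-1])
E
```

```text
now 5.4333 [ 0.54973801 -0.12463246  0.15802567] yaw 150.11765254828316 q [-24.8  26.8  78.9  -0.1  74.4 -84.8] F [0.2 0.4 0.1] Tq [-0.02 -0.04  0.04] w 0.00928473951765412 48.85296106338501
shift [ 0.0055 -0.0068  0.1268] turn [-0.0024 -0.0023  0.0026]
```

View pics/c4.png

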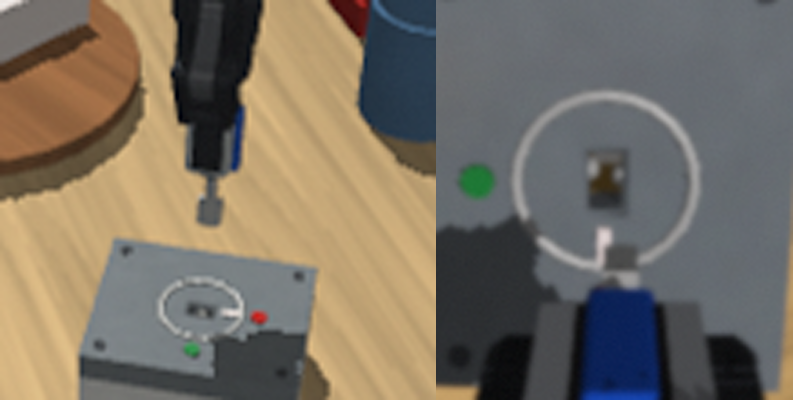

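In the wrist crop the keyway centre is at pixel (319.7,243.2), the green dot at (274.4,243.4) and the far edge of the bit at (324.8,266.5). The side view shows the key above the box, slightly on the red side.

```bash
python3 - <<'E'
from h import *
import pickle
W,S,T=pickle.load(open('s4.pkl','rb'))
k=atz(W,319.7,243.2,.062,True);g=atz(W,274.4,243.4,.062,True)
print('keyway',k,'green',g,np.linalg.norm(k-g)); d=k-g; print('box yaw',np.degrees(np.arctan2(d[1],d[0]))-90)
# ring size check
print(np.linalg.norm(atz(W,260+(514-436)/2.856,243,.062,True)-atz(W,260+(700-436)/2.856,243,.062,True)))
# ring in T,S
s=env.observe();R=np.array(s['tool_rot']);
def proj(d,P,fish=True):
    c=d['R']@P+d['t'];K=d['intrinsics']
    if fish: r=np.hypot(c[0],c[1]);th=np.arctan2(r,c[2]);x,y=c[:2]/r*th
    else:x,y=c[:2]/c[2]
    return np.round([K[0][0]*x+K[0][2],K[1][1]*y+K[1][2]],1)
for dx in(-.002,0,):
  P=s['position']+R@np.array([dx,0,.041]);print(dx,'tip wrist',proj(W,P),'side',proj(S,P,False),'edge',proj(W,s['position']+R@np.array([dx+.006,0,.037])))
print('side bit obs tip',280+209/3.633,190+223/3.636,'bit mid',280+209.5/3.633,190+208/3.636)
print('side keyway obs',280+202/3.633,190+310/3.636,'pred',proj(S,k,False), atz(S,280+202/3.633,190+309/3.636,.062))
E
```

```text
keyway [ 0.54862247 -0.12768914  0.062     ] green [ 0.53352968 -0.15428021  0.062     ] 0.03057575864201861
box yaw -29.578741744155536
0.04376295053308691
-0.002 tip wrist [324.3 275.3] side [337.4 250.8] edge [324.3 267.4]
0 tip wrist [324.3 271.8] side [336.3 250.6] edge [324.3 263.8]
side bit obs tip 337.52821359757775 251.33113311331132 bit mid 337.6658409028351 247.2057205720572
side keyway obs 335.6014313239747 275.25852585258525 pred [334.9 273.9] [ 0.54875444 -0.13082641  0.062     ]
```

```bash
python3 - <<'E'
from h import *
delta([.5473,-.1266,.112],150.3)
E
```

```text
now 5.4333 [ 0.54973801 -0.12463246  0.15802567] yaw 150.11765254828316 q [-24.8  26.8  78.9  -0.1  74.4 -84.8] F [0.2 0.4 0.1] Tq [-0.02 -0.04  0.04] w 0.00928473951765412 48.85296106338501
shift [ 0.0035 -0.0094  0.1534] turn [-0.0024 -0.0023 -0.0041]
```

Request:
{"op": "step_arm", "data": {"targets": [[[0.0035,-0.0094,0.05],[-0.002,-0.002,-0.004]],[[0.0035,-0.0094,0.1],[-0.002,-0.002,-0.004]],[[0.0035,-0.0094,0.153],[-0.002,-0.002,-0.004]],[[0.0035,-0.0094,0.153],[-0.002,-0.002,-0.004]],[[0.0035,-0.0094,0.153],[-0.002,-0.002,-0.004]],[[0.0035,-0.0094,0.153],[-0.002,-0.002,-0.004]]]}}

```text
time_s: 5.93
position: [0.5478, -0.1271, 0.1131]
tool_rot: [[-0.868, 0.497, 0.001], [0.497, 0.868, -0.001], [-0.001, -0.0, -1.0]]
ft_force: [0.3, -0.1, -0.3]
grip_width: 0.0091
gripper_force: 48.9
```

```bash
python3 - <<'E'
from h import *
import pickle
W=shot('wrist');S=shot('side');T=shot('top'); pickle.dump((W,S,T),open('s5.pkl','wb'))
delta([.5473,-.1266,.1],150.3)
f=lambda c,s:cv2.resize(c,s,interpolation=cv2.INTER_CUBIC)
cv2.imwrite('pics/c5.png',np.hstack([f(S['img'][220:300,300:380],(400,400)),f(W['img'][215:305,280:370],(400,400))])[:,:,::-1])
E
```

```text
now 6.0833 [ 0.54782061 -0.1271414   0.11322061] yaw 150.2094760066304 q [-25.1  29.4  82.8  -0.   67.8 -85.3] F [-0.4 -0.4  0.6] Tq [-0.02 -0.02  0.04] w 0.009270304157943166 48.851582407951355
shift [0.0025 0.0007 0.0441] turn [-0.0002  0.0024 -0.002 ]
```

View pics/c5.png

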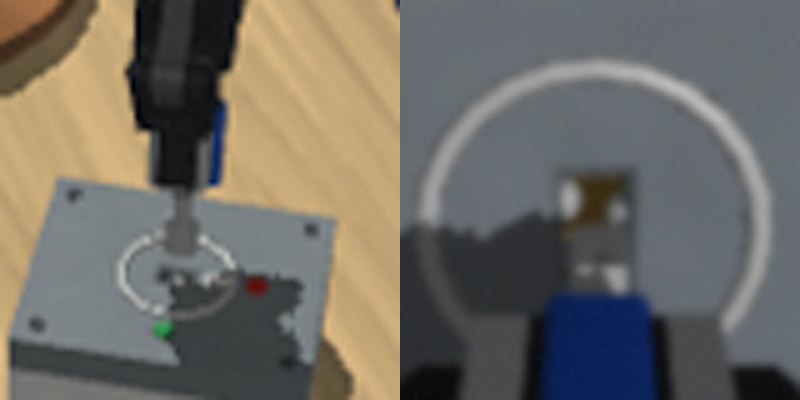

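```bash
python3 - <<'E'
from h import *
import pickle
W,S,T=pickle.load(open('s5.pkl','rb'))
s=env.observe();R=np.array(s['tool_rot']);p0=s['position']
P=lambda x,y,z:R.T@(atz(W,280+(x-400)/4.444-.4,215+y/4.444-.4,z,True)-p0)*1000
print('slot far edge',P(598,168,.062),'slot l/r',P(560,200,.062)[:2],P(636,200,.062)[:2])
print('ring top outer',P(594,58,.062),'ring top inner',P(594,80,.062),'ring L outer/R outer',P(418,220,.062),P(772,220,.062))
for zt in(.041,.037,.033): print('bit far edge',P(600,226,p0[2]-zt))
print('bit l/r',P(570,240,p0[2]-.035)[:2],P(630,240,p0[2]-.035)[:2])
E
```

```text
slot far edge [ 7.05159266 -0.08175835 51.20765248] slot l/r [ 2.85818385 -4.81290922] [2.85140363 4.64413402]
ring top outer [21.08897452 -0.55763916 51.18173096] ring top inner [18.32429276 -0.56121833 51.18685208] ring L outer/R outer [  0.16385063 -22.6631866   51.22408497] [ 0.13583815 21.73368354 51.21691047]
bit far edge [ 3.1669895   0.14887043 40.99418097]
bit far edge [ 4.6387905   0.14311175 36.99144904]
bit far edge [ 6.1105915   0.13735307 32.9887171 ]
bit l/r [ 3.65793565 -3.30919618] [3.6525062  3.58906406]
```

Request:
{"op": "step_arm", "data": {"targets": [[[0.0013,-0.0007,0.01],[0,0.002,-0.002]],[[0.0013,-0.0007,0.02],[0,0.002,-0.002]],[[0.0013,-0.0007,0.03],[0,0.002,-0.002]],[[0.0013,-0.0007,0.04],[0,0.002,-0.002]],[[0.0013,-0.0007,0.045],[0,0.002,-0.002]],[[0.0013,-0.0007,0.045],[0,0.002,-0.002]]]}}

```text
time_s: 6.58
position: [0.5468, -0.127, 0.0983]
tool_rot: [[-0.868, 0.496, -0.002], [0.496, 0.868, 0.001], [0.002, -0.0, -1.0]]
ft_force: [-0.3, 0.2, -0.3]
grip_width: 0.0091
gripper_force: 48.9
```

Request:
{"op": "step_arm", "data": {"targets": [[[0,0,0.004],[0,0,0]],[[0,0,0.008],[0,0,0]],[[0,0,0.012],[0,0,0]],[[0,0,0.012],[0,0,0]]]}}

```text
time_s: 6.92
position: [0.5469, -0.1274, 0.0951]
tool_rot: [[-0.869, 0.496, -0.002], [0.496, 0.869, -0.0], [0.001, -0.001, -1.0]]
ft_force: [-1.0, -2.8, -0.7]
grip_width: 0.0095
gripper_force: 49.0
```

Request:
{"op": "step_arm", "data": {"targets": [[[0,0,0.006],[0,0,0.06]],[[0,0,0.012],[0,0,0]],[[0,0,0.018],[0,0,-0.06]],[[0,0,0.02],[0,0,0]]]}}

```text
time_s: 7.25
position: [0.5472, -0.1275, 0.0895]
tool_rot: [[-0.87, 0.494, -0.001], [0.494, 0.87, -0.001], [0.0, -0.001, -1.0]]
ft_force: [-0.6, -1.7, 3.8]
grip_width: 0.0088
gripper_force: 49.5
```

Request:
{"op": "step_arm", "data": {"targets": [[[0,0,0.006],[0,0,0.07]],[[0,0,0.012],[0,0,0]],[[0,0,0.018],[0,0,-0.07]],[[0,0,0.024],[0,0,0]]]}}

```text
time_s: 7.58
position: [0.5475, -0.1274, 0.0828]
tool_rot: [[-0.87, 0.493, 0.001], [0.493, 0.87, -0.001], [-0.001, -0.0, -1.0]]
ft_force: [-2.0, -1.0, 10.2]
grip_width: 0.0098
gripper_force: 50.5
```

Request:
{"op": "step_arm", "data": {"targets": [[[0,0,0.004],[0,0,0.07]],[[0,0,0.008],[0,0,0]],[[0,0,0.012],[0,0,-0.07]],[[0,0,0.016],[0,0,0]]]}}

```text
time_s: 7.92
position: [0.5475, -0.1273, 0.0778]
tool_rot: [[-0.87, 0.493, 0.0], [0.493, 0.87, -0.0], [-0.0, -0.0, -1.0]]
ft_force: [0.6, -1.6, 5.8]
grip_width: 0.0096
gripper_force: 50.2
```

Request:
{"op": "step_arm", "data": {"targets": [[[0,0,0.005],[0,0,0.05]],[[0,0,0.01],[0,0,0]],[[0,0,0.015],[0,0,-0.05]],[[0,0,0.02],[0,0,0]],[[0,0,0.02],[0,0,0]]]}}

```text
time_s: 8.33
position: [0.5472, -0.1273, 0.0709]
tool_rot: [[-0.868, 0.497, -0.001], [0.497, 0.868, 0.0], [0.001, -0.0, -1.0]]
ft_force: [2.7, -3.7, -6.5]
grip_width: 0.0091
gripper_force: 48.7
```

Request:
{"op": "step_arm", "data": {"targets": [[[0,0,0.004],[0,0,0.03]],[[0,0,0.008],[0,0,0]],[[0,0,0.012],[0,0,-0.03]],[[0,0,0.014],[0,0,0]],[[0,0,0.014],[0,0,0]]]}}

```text
time_s: 8.75
position: [0.547, -0.127, 0.0668]
tool_rot: [[-0.868, 0.497, -0.001], [0.497, 0.868, 0.0], [0.001, -0.0, -1.0]]
ft_force: [1.0, -2.7, -2.1]
grip_width: 0.009
gripper_force: 49.6
```

```bash
python3 - <<'E'
from h import *
import pickle
W=shot('wrist');S=shot('side'); pickle.dump((W,S),open('s6.pkl','wb'))
delta([.5473,-.127,.067],150.3)
f=lambda c,s:cv2.resize(c,s,interpolation=cv2.INTER_CUBIC)
cv2.imwrite('pics/c6.png',np.hstack([f(S['img'][220:300,300:380],(400,400)),f(W['img'][215:305,280:370],(400,400))])[:,:,::-1])
E
```

```text
now 8.85 [ 0.54692452 -0.12706181  0.06683894] yaw 150.2644569505736 q [-25.2  32.7  85.8  -0.   61.6 -85.4] F [ 0.3 -1.8 -1.4] Tq [-0.37 -0.27  0.01] w 0.00925147361192174 49.759944677352905
shift [-0.001   0.0008 -0.0005] turn [-0.0005 -0.0021 -0.0008]
```

View pics/c6.png

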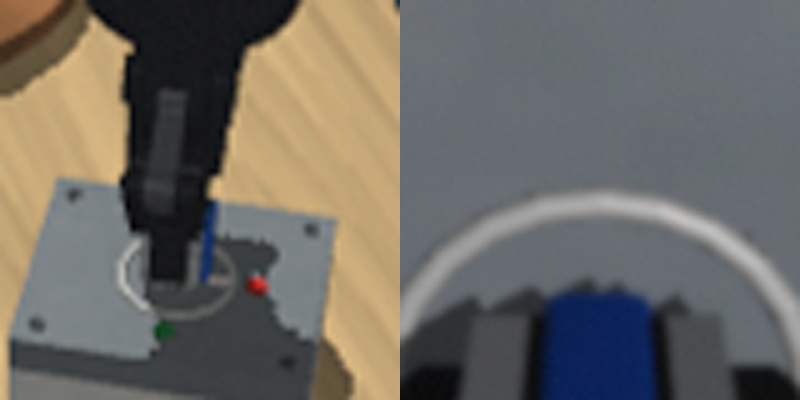

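The key is nearly home. The head's place in the gripper is unchanged, so it has not slipped. I'll press on until the collar seats.

Request:
{"op": "step_arm", "data": {"targets": [[[0,0,0.002],[0,0,0]],[[0,0,0.004],[0,0,0.02]],[[0,0,0.006],[0,0,0]],[[0,0,0.006],[0,0,0]],[[0,0,0.006],[0,0,0]]]}}

```text
time_s: 9.27
position: [0.5469, -0.127, 0.0667]
tool_rot: [[-0.869, 0.496, -0.001], [0.496, 0.869, -0.0], [0.0, -0.0, -1.0]]
ft_force: [-4.8, -0.2, 14.8]
grip_width: 0.0092
gripper_force: 52.2
```

Request:
{"op": "step_arm", "data": {"targets": [[[0,0.0004,0],[0,0,0.1]],[[0,0.0008,0],[0,0,0.2]],[[-0.0001,0.0012,0],[0,0,0.3]],[[-0.0002,0.0016,0],[0,0,0.4]],[[-0.0004,0.002,0],[0,0,0.5]],[[-0.0005,0.0023,0],[0,0,0.6]],[[-0.0008,0.0026,0],[0,0,0.7]],[[-0.001,0.003,0],[0,0,0.8]],[[-0.0012,0.0032,0],[0,0,0.9]],[[-0.0015,0.0035,0],[0,0,1.0]]], "grip_force": 70}}

```text
time_s: 10.1
position: [0.548, -0.1263, 0.0667]
tool_rot: [[-0.26, 0.966, -0.0], [0.966, 0.26, -0.0], [-0.0, -0.0, -1.0]]
ft_force: [-3.0, 0.0, 14.2]
grip_width: 0.0091
gripper_force: 69.6
```

Request:
{"op": "step_arm", "data": {"targets": [[[0,0.0004,0],[0,0,0.1]],[[0,0.0008,0],[0,0,0.2]],[[-0.0001,0.0012,0],[0,0,0.3]],[[-0.0002,0.0016,0],[0,0,0.4]],[[-0.0004,0.002,0],[0,0,0.5]],[[-0.0005,0.0023,0],[0,0,0.6]],[[-0.0008,0.0026,0],[0,0,0.7]],[[-0.001,0.003,0],[0,0,0.8]],[[-0.0012,0.0032,0],[0,0,0.9]],[[-0.0015,0.0035,0],[0,0,1.0]]]}}

```text
time_s: 10.93
position: [0.5494, -0.1264, 0.0667]
tool_rot: [[0.499, 0.867, 0.0], [0.867, -0.499, -0.0], [-0.0, 0.0, -1.0]]
ft_force: [-2.3, 0.5, 12.8]
grip_width: 0.0091
gripper_force: 69.5
```

```bash
python3 - <<'E'
from h import *
delta([.5486,-.127,.067],50)
E
```

```text
now 10.9333 [ 0.54936265 -0.12643981  0.06671156] yaw 60.08842359292904 q [-25.   32.8  85.5  -0.   61.6   4.9] F [-2.3  0.5 12.8] Tq [0.02 0.33 0.14] w 0.009055653359689735 69.46796894073486
shift [-0.0029 -0.0013 -0.001 ] turn [ 0.0006 -0.      0.2242]
```

Request:
{"op": "step_arm", "data": {"targets": [[[0,0.0004,0],[0,0,0.08]],[[0,0.0006,0],[0,0,0.16]],[[0,0.0006,0],[0,0,0.16]],[[0,0.0006,0],[0,0,0.16]]]}}

```text
time_s: 11.27
position: [0.5495, -0.1265, 0.0667]
tool_rot: [[0.601, 0.8, 0.0], [0.8, -0.601, -0.0], [0.0, 0.0, -1.0]]
ft_force: [-1.9, -0.4, 14.3]
grip_width: 0.0088
gripper_force: 69.5
```

```bash
python3 - <<'E'
from h import *
W=shot('wrist');S=shot('side');T=shot('top')
delta([.5486,-.127,.067],50)
f=lambda c,s:cv2.resize(c,s,interpolation=cv2.INTER_CUBIC)
cv2.imwrite('pics/c7.png',np.hstack([f(S['img'][240:310,300:370],(400,400)),f(W['img'][200:320,260:380],(400,400))])[:,:,::-1])
E
```

```text
now 11.4167 [ 0.54950243 -0.12653811  0.06669205] yaw 53.10176328861033 q [-25.   32.9  85.5  -0.   61.7  11.9] F [-2.4 -0.8 13.6] Tq [0.06 0.28 0.08] w 0.009194083131214148 69.49917912483215
shift [-0.003  -0.0015 -0.001 ] turn [ 0.0005 -0.      0.0689]
```

View pics/c7.png

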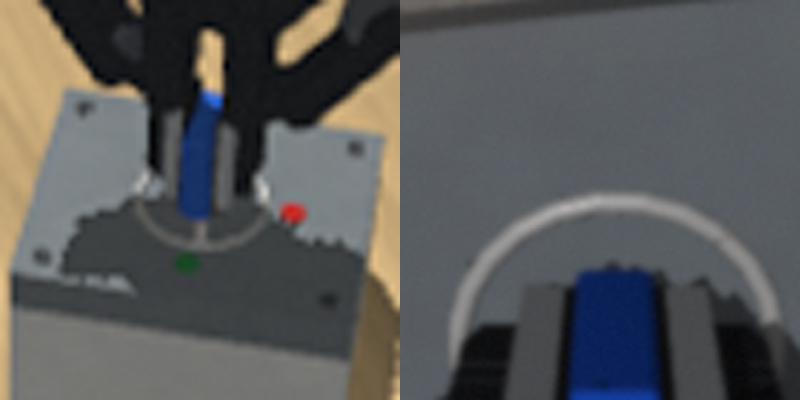

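The pointer (201,235) is nearly at the green dot (187,262) and the head is square between the pads. I'll add a little more turn to reach the stop.

Request:
{"op": "step_arm", "data": {"targets": [[[0,0.0002,0],[0,0,0.04]],[[0,0.0003,0],[0,0,0.08]],[[0,0.0003,0],[0,0,0.08]],[[0,0.0003,0],[0,0,0.08]],[[0,0.0003,0],[0,0,0.08]],[[0,0.0003,0],[0,0,0.08]]]}}

```text
time_s: 11.92
position: [0.5497, -0.1267, 0.0667]
tool_rot: [[0.649, 0.76, 0.001], [0.76, -0.649, -0.0], [0.0, 0.001, -1.0]]
ft_force: [-1.5, -0.2, 13.4]
grip_width: 0.0089
gripper_force: 69.6
```

```bash
python3 - <<'E'
from h import *
delta([.5486,-.127,.067],50)
from rig import close_job
print(close_job())
E
```

```text
now 11.9167 [ 0.54974639 -0.12667022  0.06670455] yaw 49.49905779576752 q [-25.   32.9  85.4  -0.   61.7  15.5] F [-1.5 -0.2 13.4] Tq [0.01 0.23 0.03] w 0.008947662423081745 69.56292986869812
shift [-0.0033 -0.0022 -0.001 ] turn [ 0.001  -0.0002 -0.0111]
the job is handed in; nothing more can be done
None
```

I handed the job in at 11.9 s with the blue key still gripped, pressed home in the keyway and turned about 100° clockwise, which should be the stop; the hand-in returned no verdict. The orange key was last seen in its slot, and the arm never went near the tray.

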